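# Sweep the loose lures into the tilt-out bin

### The arm

A 7-joint arm with a two-finger parallel gripper is mounted at the origin on the work surface. World frame = base frame: x ahead of the robot, y to its left, z up, the work surface at z = 0. Lengths are in m, angles in rad, forces in N, time in s.
With the tool pointing down it reaches from about 0.425 to 0.875 m from the base axis. Payload 8.4 kg.
Tool frame: the origin (TCP) lies midway between the tips of the shut fingers; the grasp point (between the pads) lies 19 mm behind it; y points along the fingers, x is the direction in which the jaws open and shut, and the axes are right-handed (so a half turn about y gives the same grasp; the last joint's range is limited). The gripper opens to 85 mm and grips with 20 to 120 N. Pads are 22 mm wide; open, the fingers measure 114 mm over their backs; the gripper's body (76 mm by 85 mm) begins 54 mm behind the grasp point. The pads swing forward as they close: fully open they stand 13 mm farther back than shut.
Start: joints at [1.158, 0.333, 0.04, 1.465, -0.013, 1.343, -0.059], TCP at [0.201, -0.618, 0.231] pointing down, gripper open.
Joint ranges: [-2.58, 2.58], [-0.38, 2.09], [-1.3, 1.39], [0.25, 2.4], [-1.5, 4.64], [0.08, 2.09], [-2.65, 2.65]. Speed limits (rad/s): [2.22, 2.22, 2.79, 2.79, 3.14, 3.14, 3.14].

### API

Orientations are given as a unit quaternion [x, y, z, w].
In Python, from workcell import r gives the robot as it stands.
- The arm moves only by the shell command python3 -m inch 'ROWS' [FORCE]. ROWS is a JSON object of lists of equal length, an entry for each row: "xyz": the shift along the tool's x, y, z in units of 0.4 m (1.0 is 0.4 m), a list of three; "angular": the turn, a rotation vector about the tool's x, y, z in units of 30 degrees (1.0 is 30 degrees), a list of three; "hand": the closure, from 0 (fully open) to 1 (shut). A call has 1 to 10 rows; each row shifts and turns the commanded pose from where the row before left it, along the tool's axes as they then stand; what a row does not reach is not made up. A row lasts 1/10 s, in which the tool goes at most 50 mm and 8.59 degrees, less where a joint would pass 70% of its speed; a pose out of reach is approached as far as the arm can. A call with a number of a shift or a turn outside -1 to 1 is refused whole. A call with a gripper value outside its range is refused whole. The fingers move at their own pace and stop on an object; FORCE is the grip in N (left out, the last holds). Time passes only in rows, so rows that do not move let the fingers close. It gives the time, the measured TCP pose, the force and the opening at its end, in the units of the state.
- r.get_obs(): the state, without advancing time (a new reading comes with each control period).
- r.get_image(name): name is "scene" or "top" or "wrist"; returns a dict with "frame" (480x640x3 uint8, red, green, blue), "mtx" (3x3 intrinsics, pixels), "T" (4x4, takes a point from camera to world coordinates). Camera axes: x right, y down, z forward; pixel columns grow to the right and rows downward; lengths in m; the calibration is good to about 2 mm. A picture is of the moment at which its call begins. There is no depth.
- r.finish_job(): hands the job in, once; it reports no verdict.
The state is a dict: "clock": time; "q": joint angles; "joint_velocities": joint speeds; "joint_torque": joint torques, N m; "tcp_pos": TCP position; "orientation": TCP orientation; "force": force on the tool from outside, world axes, zero at the start; "torque": the same for the moment, N m; "gripper_width": finger opening in m.
Only numpy, scipy, OpenCV 4.12 (cv2) and the standard library are available. Lean on these libraries where they do the work, as an engineer would, in place of code of your own. Each camera call takes 0.05 s, during which the arm holds its last target. There are 200 camera calls.

### The job

Clear the rigging top: with your fingertips, sweep the four loose lures (silver and blue spoons, red and yellow plugs) across the teak and off its open front edge so that all of them drop into the tilted-out green bin, then push the bin fully shut. Sweep only - do not pick any lure up - and leave the white spool, the forceps and everything else on the table where they are.

Things in the scene. Friction and masses are not known exactly. Their poses are not given: they have to be found in the camera images.
- unit: Teak bin unit, 280 mm deep (x) by 290 wide (y), fixed on the table; its flat top, the rigging top, is 156 mm above the table. Origin: centre of its underside, on the table. x points to its back, -x out of its front (where the bin tilts out), y along its width, z up
- tray (a point): centre of the rigging top's upper surface; axes as the unit. The top spans x -140 to +140 mm. Rails 12 high run along both sides (inner faces y = +-120) and the back (inner face x = +126); the front edge x = -140 has none. Spool and forceps are in line along the middle (within 35 of y = 0); the lures lie in the lanes left and right of them (|y| 68 to 88, x -75 to +55)
- edge (a point): middle of the open front edge of the rigging top, at its upper surface; axes as the unit
- bin (a joint): tilt of the green bin about the hinge along its lower front edge (138 mm in front of the unit's origin, 12 above the table), rad: 0 = shut, front panel upright and flush with the unit's front; 0.75 = tilted fully out. Starts at 0.6 to 0.75. A stiff hinge: it stays where it is left; pushing the lip towards the unit with about 2 to 6 N shuts it, against a stop at 0
- bin_lip (a point): middle of the front face of the pull lip along the top of the bin's front panel (lip 262 mm wide, 8 high, 11 proud of the panel). Shut, it is 130 above the table and 149 in front of the unit's origin; tilted out at the start, 90 to 104 above the table and 65 to 78 further out (it rises as the bin shuts). Axes turn with the bin
- bin_in (a point): centre of the bin's inner floor; axes turn with the bin (when shut as the unit's: -x towards the bin's front panel). Inside, the bin is 75 mm deep (x) by 252 wide (y), its front wall 116 high and its back wall 69 high. Three stowed lures are fixed on its floor and are not part of the job
- silver_spoon: loose bright steel casting spoon with a black stripe, flat, rounded ends, 46 x 20 x 6 mm, about 22 g, hooks off; lies on the rigging top. Origin: centre of its underside; x along its length
- blue_spoon: loose blue casting spoon with a white stripe, flat, rounded ends, 40 x 22 x 6 mm, about 22 g, hooks off; lies on the rigging top. Origin: centre of its underside; x along its length
- red_plug: loose red plug lure (fish-shaped), body 46 x 15 x 15 mm, a small clear lip and an eye at its ends add 4 mm each (looks only), about 18 g, hooks off; lies on the rigging top, slides and does not roll. Origin: centre of its underside; x along its length
- yellow_plug: loose yellow plug lure (fish-shaped), body 46 x 15 x 15 mm, a small clear lip and an eye at its ends add 4 mm each (looks only), about 18 g, hooks off; lies on the rigging top, slides and does not roll. Origin: centre of its underside; x along its length
- spool: empty white plastic line spool, loose, standing upright on the rigging top, 44 mm across, 40 high. Origin: centre of its underside. Leave alone
- forceps: stainless forceps, loose, lying flat on the rigging top, 130 mm long (x, jaws to +x), 52 wide at the finger rings, 6 high. Origin: middle of its length, underside. Leave alone
- reel: black drum reel standing on its foot on the table, 75 x 95 x 70 mm high. Origin: under its centre. Leave alone
- case: translucent acrylic case with a steel spring clip, on the table, 124 x 184 x 42 mm high. Origin: centre of its underside. Leave alone
- oil: small white oil bottle with a red cap on the table, 32 mm across, 85 high. Origin: centre of its underside. Leave alone
- mug: blue mug on the table, 80 mm across, 90 high, handle to its +y. Origin: centre of its underside. Leave alone

How it is judged:
On the way, in this order (a step that is already met when the one before it is completed fails the run):
1. all four lures have been swept into the tilted-out bin (x of silver_spoon in the frame of bin_in between -0.05 and 0.05 m and y of silver_spoon in the frame of bin_in between -0.135 and 0.135 m and z of silver_spoon in the frame of bin_in between -0.01 and 0.1 m and x of blue_spoon in the frame of bin_in between -0.05 and 0.05 m and y of blue_spoon in the frame of bin_in between -0.135 and 0.135 m and z of blue_spoon in the frame of bin_in between -0.01 and 0.1 m and x of red_plug in the frame of bin_in between -0.05 and 0.05 m and y of red_plug in the frame of bin_in between -0.135 and 0.135 m and z of red_plug in the frame of bin_in between -0.01 and 0.1 m and x of yellow_plug in the frame of bin_in between -0.05 and 0.05 m and y of yellow_plug in the frame of bin_in between -0.135 and 0.135 m and z of yellow_plug in the frame of bin_in between -0.01 and 0.1 m and value of joint bin above 0.3 rad), for 0.2 s.
2. the bin is pushed shut on them (x of silver_spoon in the frame of bin_in between -0.05 and 0.05 m and y of silver_spoon in the frame of bin_in between -0.135 and 0.135 m and z of silver_spoon in the frame of bin_in between -0.01 and 0.1 m and x of blue_spoon in the frame of bin_in between -0.05 and 0.05 m and y of blue_spoon in the frame of bin_in between -0.135 and 0.135 m and z of blue_spoon in the frame of bin_in between -0.01 and 0.1 m and x of red_plug in the frame of bin_in between -0.05 and 0.05 m and y of red_plug in the frame of bin_in between -0.135 and 0.135 m and z of red_plug in the frame of bin_in between -0.01 and 0.1 m and x of yellow_plug in the frame of bin_in between -0.05 and 0.05 m and y of yellow_plug in the frame of bin_in between -0.135 and 0.135 m and z of yellow_plug in the frame of bin_in between -0.01 and 0.1 m and value of joint bin below 0.06 rad), for 0.2 s.
At the end, for the whole second after the job is handed in: All four lures lie inside the green bin, the bin is shut (tilt under 0.06 rad), and the spool, forceps, reel, case, oil bottle and mug are each within 20 mm of where they stood (all of step 2 and distance of each of forceps, spool, reel, case, oil, mug from where it was at the start of the episode below 0.02 m); the robot touches nothing.
It fails at once if a lure is lifted: its origin more than 25 mm above the rigging top (z of any of silver_spoon, blue_spoon, red_plug, yellow_plug in the frame of edge above 0.025 m).
It fails at once if the spool, forceps, reel, case, oil bottle or mug is shifted by more than 20 mm (distance of any of forceps, spool, reel, case, oil, mug from where it was at the start of the episode above 0.02 m).
It also fails if it takes over 72 s, if anything falls off the work surface, if the arm or the gripper's body presses on something with over 40 N, if the wrist force passes 120 N, or if a joint passes its speed limit or range.

## Working session

There is one attempt and no reset: what is moved stays moved. The work goes in short steps, Python scripts to look and compute and a shell command to move; the robot and the scene stay as the last step left them, time stands still between calls to the robot, and variables do not carry over. Pictures are saved under pics/ and viewed, about 8 in all and at most 12, crops included, and the job is handed in when it is done.

```bash
mkdir -p pics; ls; python3 - <<'E'
from workcell import r
import cv2, numpy as np
np.set_printoptions(precision=4,suppress=True)
for n in ("top","scene"):
    d=r.get_image(n); cv2.imwrite(f"pics/{n}0.png",d["frame"][:,:,::-1]); np.savez(f"{n}0.npz",**d); print(n,d["mtx"],d["T"])
o=r.get_obs(); print({k:np.round(v,3) for k,v in o.items()})
E
```

```text
pics
top [[562.5373   0.     325.9695]
 [  0.     562.5373 230.0897]
 [  0.       0.       1.    ]] [[-0.0123 -0.9895  0.1443  0.3855]
 [-0.9997  0.0088 -0.0243  0.0094]
 [ 0.0228 -0.1445 -0.9892  1.2772]
 [ 0.      0.      0.      1.    ]]
scene [[442.0282   0.     329.5993]
 [  0.     442.0282 237.2667]
 [  0.       0.       1.    ]] [[-0.3796  0.5293 -0.7588  1.4176]
 [ 0.9251  0.216  -0.3122  0.3682]
 [-0.0014 -0.8205 -0.5717  0.7649]
 [ 0.      0.      0.      1.    ]]
{'clock': np.float64(0.1), 'q': array([ 1.158,  0.334,  0.04 ,  1.466, -0.013,  1.343, -0.059]), 'joint_velocities': array([-0.002, -0.002,  0.   , -0.002,  0.001, -0.002, -0.001]), 'joint_torque': array([  0.006, -66.001,   1.371, -40.648,   0.017,   0.009,   0.   ]), 'tcp_pos': array([ 0.2  , -0.618,  0.231]), 'orientation': array([-0.572,  0.416, -0.415,  0.572]), 'force': array([ 0.764,  0.213, -0.283]), 'torque': array([0.006, 0.023, 0.021]), 'gripper_width': np.float64(0.085)}
```

View pics/top0.png

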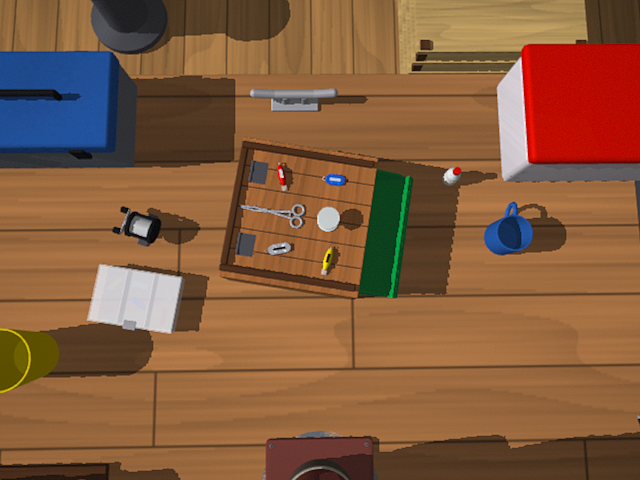

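View pics/scene0.png

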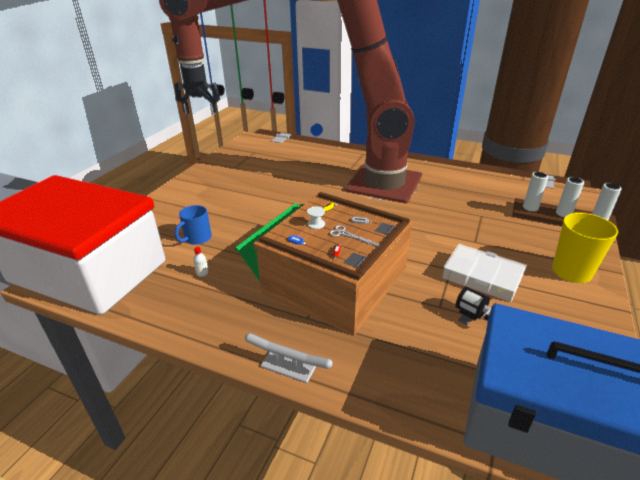

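The overhead view shows the unit with its front facing image right (world −y). The red plug (282,177) and blue spoon (335,180) share one lane. The silver spoon (279,248) and yellow plug (328,260) share the other. The scene view agrees with this. Next I'll enlarge the crop and compute positions.

```bash
cat > h.py <<'E'
import numpy as np, cv2
def ray(d,uv,z):
    uv=np.atleast_2d(np.asarray(uv,float)); T=d["T"]
    v=np.c_[uv,np.ones(len(uv))]@np.linalg.inv(d["mtx"]).T@T[:3,:3].T
    return T[:3,3]+v*((z-T[2,3])/v[:,2])[:,None]
def proj(d,p):
    T=d["T"]; c=(np.atleast_2d(p)-T[:3,3])@T[:3,:3]; c=c@d["mtx"].T; return c[:,:2]/c[:,2:]
E
python3 - <<'E'
from h import *
d=np.load("top0.npz"); f=d["frame"]
c=f[130:310,210:425,::-1]; cv2.imwrite("pics/crop0.png",cv2.resize(c,None,fx=3.3,fy=3.3,interpolation=cv2.INTER_CUBIC))
hsv=cv2.cvtColor(f,cv2.COLOR_RGB2HSV)
def blobs(n,lo,hi,z,a=15):
    m=cv2.inRange(hsv,lo,hi); m[:130]=0;m[310:]=0;m[:,:210]=0;m[:,425:]=0
    k,l,s,cc=cv2.connectedComponentsWithStats(m)
    for i in range(1,k):
        if s[i,4]>=a: print(n,s[i],cc[i].round(1),ray(d,cc[i],z).round(3))
blobs("red",(0,200,120),(5,255,255),.165); blobs("blue",(105,140,80),(125,255,255),.16)
blobs("yel",(22,180,150),(32,255,255),.165); blobs("grey",(0,0,120),(180,50,255),.16); blobs("green",(60,150,20),(85,255,255),.1)
E
```

```text
red [277 165   7  20  56] [280.  175.5] [[0.66  0.074 0.165]]
blue [325 174  20  11 132] [334.9 179.4] [[ 0.652 -0.038  0.16 ]]
yel [323 248   9  22  79] [326.  258.6] [[ 0.491 -0.017  0.165]]
grey [279 169   5   9  26] [281.  173.2] [[0.666 0.072 0.16 ]]
grey [330 178  10   3  20] [334.5 179.1] [[ 0.653 -0.037  0.16 ]]
grey [282 185   5   5  18] [284.3 187.3] [[0.637 0.065 0.16 ]]
grey [241 204  63  25 350] [278.7 212.6] [[0.585 0.077 0.16 ]]
grey [317 207  23  25 451] [327.8 218.8] [[ 0.571 -0.022  0.16 ]]
grey [268 242  23  13 179] [278.6 248.2] [[0.513 0.077 0.16 ]]
grey [322 270   5   5  19] [323.9 271.6] [[ 0.465 -0.013  0.16 ]]
green [ 359  170   54  128 4584] [385.8 234.6] [[ 0.546 -0.146  0.1  ]]
```

View pics/crop0.png

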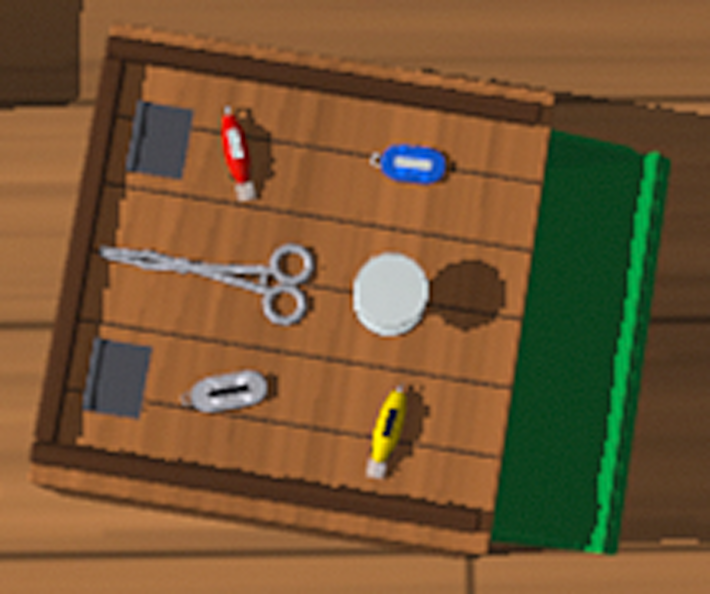

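The crop shows the front edge running from crop (549,128) to (497,515), with the spool near (390,293) and the forceps behind it in the middle. The lanes are clear.

```bash
python3 - <<'E'
from h import *
np.set_printoptions(precision=4,suppress=True)
d=np.load("top0.npz")
cp=lambda *p: np.array(p)/3.3+[210,130]
A,B=ray(d,cp((549,126),(494,530)),.156); print("edge",A,B,np.linalg.norm(A-B))
L=ray(d,cp((105,183),(547,252),(100,320),(503,385),(122,62),(553,122)),.156)
for i in(0,2,4): v=L[i+1]-L[i]; print("plank dir",np.degrees(np.arctan2(-v[1],-v[0])))
e=(A-B)[:2]; print("edge normal (back)",np.degrees(np.arctan2(e[1],e[0]))+90, "mid",(A+B)/2)
yaw=None
# back inner floor corners
print("back",ray(d,cp((145,62),(80,440)),.156))
l=ray(d,cp((655,152),(597,552)),.1); print("lip",l,np.linalg.norm(l[0]-l[1]))
spool=ray(d,cp((390,290)),.196);print("spool",spool)
names=dict(red=(.66,.0735),blue=(.652,-.038),yel=(.491,-.017),sil=(.513,.077),spool=spool[0][:2])
ang=np.degrees(np.mean([np.arctan2(-(L[i+1]-L[i])[1],-(L[i+1]-L[i])[0]) for i in(0,2)]))
for a in(ang,np.degrees(np.arctan2(e[1],e[0]))+90):
    t=np.radians(a); X=np.array([np.cos(t),np.sin(t)]);Y=np.array([-X[1],X[0]])
    m=(A+B)[:2]/2; c=m+.14*X
    print("yaw",a,"centre",c)
    for n,p in names.items(): q=np.array(p)-c; print(n,(q@X*1000).round(),(q@Y*1000).round())
E
```

```text
edge [ 0.6765 -0.1232  0.156 ] [ 0.4269 -0.0837  0.156 ] 0.25263194131116856
plank dir 80.52184416162127
plank dir 80.2288607646567
plank dir 81.49847104346021
edge normal (back) 81.00757824301195 mid [ 0.5517 -0.1035  0.156 ]
back [[0.7189 0.1276 0.156 ]
 [0.4838 0.1652 0.156 ]]
lip [[ 0.6731 -0.1987  0.1   ]
 [ 0.4144 -0.1533  0.1   ]] 0.2626631883584551
spool [[ 0.5672 -0.0219  0.196 ]]
yaw 80.375352463139 centre [0.5751 0.0345]
red 53.0 -77.0
blue -59.0 -88.0
yel -65.0 74.0
sil 31.0 68.0
spool -57.0 -2.0
yaw 81.00757824301195 centre [0.5736 0.0348]
red 52.0 -79.0
blue -60.0 -89.0
yel -64.0 73.0
sil 32.0 66.0
spool -57.0 -3.0
```

Geometry is consistent: yaw 80.6°, unit centre (0.5745, 0.0345), lip width 263 vs 262 mm, and every lure falls in its stated lane. I'll turn the tool so its z lies along unit x and its x along unit −y, rising a little, with the fingers about 10 mm apart.

```bash
cat > u.py <<'E'
from workcell import r
from scipy.spatial.transform import Rotation as R
import numpy as np
o=r.get_obs(); t=np.radians(80.6); X=np.array([np.cos(t),np.sin(t)]);Y=np.array([-X[1],X[0]])
p=np.array(o["tcp_pos"]); q=p[:2]-[.5745,.0345]; M=R.from_quat(o["orientation"]).as_matrix()
print("t %.1f unit x %.1f y %.1f z %.1f mm"%(o["clock"],q@X*1e3,q@Y*1e3,p[2]*1e3),"zyaw %.2f"%np.degrees(np.arctan2(M[1,2],M[0,2])),"ydown",M[:,1].round(3),"F",np.round(o["force"],1),"w %.4f"%o["gripper_width"])
E
python3 -m inch '{"xyz":[[0,-0.0125,0],[0,-0.0125,0],[0,-0.0125,0],[0,-0.0125,0],[0,-0.0125,0],[0,-0.0125,0],[0,-0.0125,0],[0,-0.0125,0],[0,0,0]],"angular":[[0,-0.26,0],[0,-0.26,0],[0,-0.26,0],[0,-0.26,0],[0,-0.26,0],[0,-0.26,0],[0,-0.26,0],[0,-0.26,0],[0,0,0]],"hand":[0.88,0.88,0.88,0.88,0.88,0.88,0.88,0.88,0.88]}' 20; python3 u.py
```

```text
clock: 1.0
tcp_pos: [0.2006, -0.6184, 0.2715]
orientation: [0.705, -0.058, 0.059, -0.705]
force: [0.2, -0.2, 0.1]
gripper_width: 0.0105
t 1.0 unit x -705.2 y 262.3 z 271.5 mm zyaw 80.50 ydown [ 0. -0. -1.] F [ 0.2 -0.2  0.1] w 0.0105
```

```bash

python3 -m inch '{"xyz":[[0.043,0,0.0994],[0.043,0,0.0994],[0.043,0,0.0994],[0.043,0,0.0994],[0.043,0,0.0994],[0.043,0,0.0994],[0.043,0,0.0994],[0.043,0,0.0994],[0.043,0,0.0994],[0.043,0,0.0994]],"angular":[[0,0,0],[0,0,0],[0,0,0],[0,0,0],[0,0,0],[0,0,0],[0,0,0],[0,0,0],[0,0,0],[0,0,0]],"hand":[0.88,0.88,0.88,0.88,0.88,0.88,0.88,0.88,0.88,0.88]}' >/dev/null; python3 u.py
python3 -m inch '{"xyz":[[0.043,0,0.0994],[0.043,0,0.0994],[0.043,0,0.0994],[0.043,0,0.0994],[0.043,0,0.0994],[0.043,0,0.0994],[0.043,0,0.0994],[0.043,0,0.0994],[0.043,0,0.0994],[0,0,0]],"angular":[[0,0,0],[0,0,0],[0,0,0],[0,0,0],[0,0,0],[0,0,0],[0,0,0],[0,0,0],[0,0,0],[0,0,0]],"hand":[0.88,0.88,0.88,0.88,0.88,0.88,0.88,0.88,0.88,0.88]}' >/dev/null; python3 u.py
```

```text
t 2.0 unit x -306.4 y 88.5 z 271.0 mm zyaw 80.10 ydown [-0.  0. -1.] F [ 1.1 -0.4 -0.1] w 0.0104
t 3.0 unit x 56.2 y -66.8 z 269.6 mm zyaw 80.56 ydown [-0.002  0.004 -1.   ] F [-1.2  0.7 -0.7] w 0.0100
```

```bash

python3 -m inch '{"xyz":[[0.019,0,0.0425],[0.019,0,0.0425],[0,0.05,0],[0,0.075,0],[0,0.05,0],[0,0,0],[0,0,0]],"angular":[[0,0,0],[0,0,0],[0,0,0],[0,0,0],[0,0,0],[0,0,0],[0,0,0]],"hand":[0.88,0.88,0.88,0.88,0.88,0.88,0.88]}' >/dev/null; python3 u.py
python3 - <<'E'
from workcell import r
import cv2,numpy as np
a=r.get_image("wrist")["frame"]; cv2.imwrite("pics/w1.png",a[:,:,::-1])
E
```

```text
t 3.7 unit x 82.8 y -82.8 z 201.4 mm zyaw 80.24 ydown [-0.001 -0.    -1.   ] F [-0.4 -0.7  0.9] w 0.0104
```

View pics/w1.png

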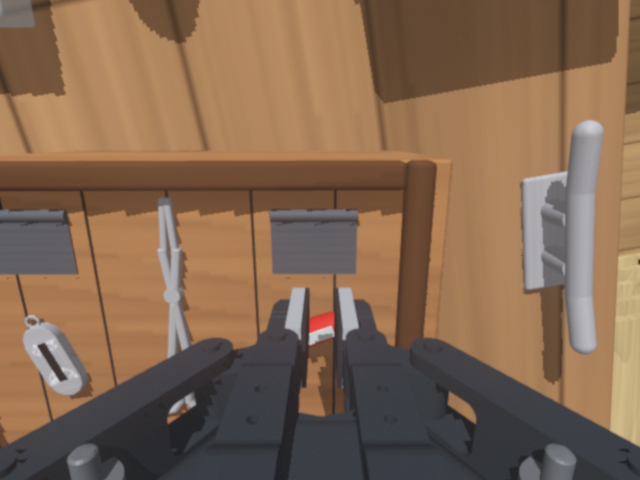

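The wrist view shows the red plug at about (322,328) between the fingertips, a flat grey pad at (313,245) with a raised roll at its rear, and the silver spoon at (55,355). I'll check where the TCP footprint falls relative to the plug.

```bash
python3 - <<'E'
from h import *; from workcell import r
d=r.get_image("wrist")
t=np.radians(80.6); X=np.array([np.cos(t),np.sin(t)]);Y=np.array([-X[1],X[0]]);c=np.array([.5745,.0345])
hs=cv2.cvtColor(d["frame"],cv2.COLOR_RGB2HSV)
m=cv2.inRange(hs,(0,200,100),(6,255,255)); ys,xs=np.nonzero(m); print("red px",xs.min(),xs.max(),ys.min(),ys.max())
for n,px,z in(("red top",(320,ys.min()),.164),("silver",(55,358),.160),("padfront",(313,274),.156),("padroll",(313,222),.160),("back rail in",(250,190),.156),("side rail in",(398,330),.156)):
    q=ray(d,px,z)[0,:2]-c; print(n,(q@X*1e3).round(1),(q@Y*1e3).round(1))
for x in(72,83,94): print(x,proj(d,np.r_[c+X*x/1e3-Y*.082,.158]).round())
E
```

```text
Traceback (most recent call last):
ValueError: zero-size array to reduction operation minimum which has no identity
```

```bash
python3 - <<'E'
from h import *; from workcell import r
d=r.get_image("wrist")
t=np.radians(80.6); X=np.array([np.cos(t),np.sin(t)]);Y=np.array([-X[1],X[0]]);c=np.array([.5745,.0345])
for n,px,z in(("red back edge",(322,313),.164),("red front",(320,346),.16),("silver",(55,358),.160),("padfront",(313,274),.156),("padroll",(313,222),.160),("back rail in",(250,190),.156),("side rail in",(398,330),.156)):
    q=ray(d,px,z)[0,:2]-c; print(n,(q@X*1e3).round(1),(q@Y*1e3).round(1))
for x in(72,83,94): print(x,proj(d,np.r_[c+X*x/1e3-Y*.082,.158]).round())
E
```

```text
red back edge 62.6 -84.8
red front 40.2 -83.5
silver 33.8 67.2
padfront 82.0 -80.0
padroll 111.8 -80.5
back rail in 127.9 -48.4
side rail in 47.7 -128.0
72 [[317. 292.]]
83 [[317. 274.]]
94 [[316. 254.]]
```

```bash

python3 -m inch '{"xyz":[[0,0.03,0.0125],[0,0.03,0],[0,0.03,0],[0,0,0],[0,0,0]],"angular":[[0,0,0],[0,0,0],[0,0,0],[0,0,0],[0,0,0]],"hand":[0.88,0.88,0.88,0.88,0.88]}' >/dev/null; python3 u.py
python3 -m inch '{"xyz":[[0,0.005,0],[0,0,0],[0,0,0]],"angular":[[0,0,0],[0,0,0],[0,0,0]],"hand":[0.88,0.88,0.88]}' >/dev/null; python3 u.py
python3 -m inch '{"xyz":[[0,0.005,0],[0,0,0],[0,0,0]],"angular":[[0,0,0],[0,0,0],[0,0,0]],"hand":[0.88,0.88,0.88]}' >/dev/null; python3 u.py
```

```text
t 4.3 unit x 87.9 y -82.6 z 164.7 mm zyaw 80.38 ydown [-0.001 -0.    -1.   ] F [ 0.9 -0.3 -1. ] w 0.0105
t 4.7 unit x 88.1 y -83.0 z 163.7 mm zyaw 80.37 ydown [ 0.  0. -1.] F [ 0.8 -0.2  0.4] w 0.0103
t 5.0 unit x 88.1 y -82.8 z 161.3 mm zyaw 80.38 ydown [-0.  0. -1.] F [-0.7 -0.4  0.3] w 0.0100
```

```bash

python3 -m inch '{"xyz":[[0,0.003,-0.01],[0,0.003,-0.02],[0,0,-0.02],[0,0,-0.02],[0,0,-0.02],[0,0,-0.02],[0,0,-0.02],[0,0,-0.02],[0,0,-0.02],[0,0,-0.02]],"angular":[[0,0,0],[0,0,0],[0,0,0],[0,0,0],[0,0,0],[0,0,0],[0,0,0],[0,0,0],[0,0,0],[0,0,0]],"hand":[0.88,0.88,0.88,0.88,0.88,0.88,0.88,0.88,0.88,0.88]}' >/dev/null; python3 u.py
python3 - <<'E'
from workcell import r
import cv2,numpy as np
a=r.get_image("top")["frame"][130:310,210:425]; b=r.get_image("wrist")["frame"]
a=cv2.resize(a,(400,335)); b=cv2.resize(b,(400,300)); b=cv2.copyMakeBorder(b,0,35,0,0,cv2.BORDER_CONSTANT)
cv2.imwrite("pics/s2.png",np.hstack([a,b])[:,:,::-1])
E
```

```text
t 6.0 unit x 11.4 y -82.5 z 159.0 mm zyaw 80.37 ydown [ 0.  0. -1.] F [ 0.3 -0.5  0.2] w 0.0101
```

View pics/s2.png

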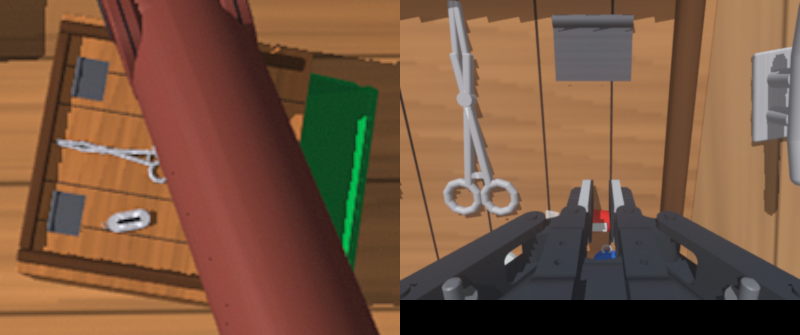

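The wrist view shows the red plug held against the fingertips at (600,218) with the blue spoon ahead at (605,252). The forceps are untouched. I'll carry on over the edge.

```bash

python3 -m inch '{"xyz":[[0,0,-0.02],[0,0,-0.02],[0,0,-0.02],[0,0,-0.02],[0,0,-0.02],[0,0,-0.02],[0,0,-0.02],[0,0,-0.02],[0,0,-0.02],[0,0,-0.02]],"angular":[[0,0,0],[0,0,0],[0,0,0],[0,0,0],[0,0,0],[0,0,0],[0,0,0],[0,0,0],[0,0,0],[0,0,0]],"hand":[0.88,0.88,0.88,0.88,0.88,0.88,0.88,0.88,0.88,0.88]}' >/dev/null; python3 u.py
python3 -m inch '{"xyz":[[0,0,-0.02],[0,0,-0.02],[0,0,-0.02],[0,0,-0.02],[0,0,-0.02],[0,0,-0.02],[0,0,-0.02],[0,0,-0.02],[0,0,-0.02],[0,0,-0.015]],"angular":[[0,0,0],[0,0,0],[0,0,0],[0,0,0],[0,0,0],[0,0,0],[0,0,0],[0,0,0],[0,0,0],[0,0,0]],"hand":[0.88,0.88,0.88,0.88,0.88,0.88,0.88,0.88,0.88,0.88]}' >/dev/null; python3 u.py
python3 -m inch '{"xyz":[[0,0,0],[0,0,0],[0,0,0]],"angular":[[0,0,0],[0,0,0],[0,0,0]],"hand":[0.88,0.88,0.88]}' >/dev/null; python3 u.py
python3 - <<'E'
from workcell import r
import cv2,numpy as np
a=r.get_image("scene")["frame"][180:330,220:420]; b=r.get_image("wrist")["frame"]
a=cv2.resize(a,(400,300)); b=cv2.resize(b,(400,300))
cv2.imwrite("pics/s3.png",np.hstack([a,b])[:,:,::-1])
E
```

```text
t 7.0 unit x -68.6 y -82.2 z 158.9 mm zyaw 80.38 ydown [ 0.  0. -1.] F [-0.2  0.9 -0.4] w 0.0102
t 8.1 unit x -146.9 y -81.9 z 158.9 mm zyaw 80.35 ydown [-0. -0. -1.] F [ 1.  -0.3  0.1] w 0.0103
t 8.3 unit x -145.3 y -81.9 z 159.0 mm zyaw 80.42 ydown [ 0.  0. -1.] F [ 0.3  0.8 -1. ] w 0.0104
```

View pics/s3.png

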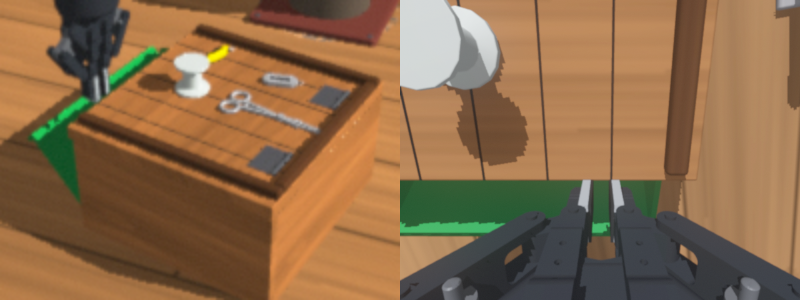

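The rear lane is empty: both lures went over the edge, and the spool and forceps haven't moved. Now I'll lift and move to behind the silver spoon.

```bash

python3 -m inch '{"xyz":[[0,-0.1,0],[0,-0.1,0],[-0.0475,0,0.0713],[-0.0475,0,0.0713],[-0.0475,0,0.0713],[-0.0475,0,0.0713],[-0.0475,0,0.0713],[-0.0475,0,0.0713],[-0.0475,0,0.0713],[-0.0475,0,0.0713]],"angular":[[0,0,0],[0,0,0],[0,0,0],[0,0,0],[0,0,0],[0,0,0],[0,0,0],[0,0,0],[0,0,0],[0,0,0]],"hand":[0.88,0.88,0.88,0.88,0.88,0.88,0.88,0.88,0.88,0.88]}' >/dev/null; 
python3 -m inch '{"xyz":[[0,0,0],[0,0,0],[0,0,0]],"angular":[[0,0,0],[0,0,0],[0,0,0]],"hand":[0.88,0.88,0.88]}' >/dev/null; python3 u.py
```

```text
t 9.8 unit x 81.9 y 68.6 z 238.9 mm zyaw 80.32 ydown [ 0. -0. -1.] F [ 0.2 -0.1 -0.9] w 0.0100
```

```bash

python3 -m inch '{"xyz":[[0,0.05,0],[0,0.07,0],[0,0.05,0],[0,0.02,0],[0,0.006,0],[0,0,0],[0,0,0]],"angular":[[0,0,0],[0,0,0],[0,0,0],[0,0,0],[0,0,0],[0,0,0],[0,0,0]],"hand":[0.88,0.88,0.88,0.88,0.88,0.88,0.88]}' >/dev/null; python3 u.py
python3 -m inch '{"xyz":[[0,0.0015,-0.01],[0,0.0015,-0.02],[0,0,-0.02],[0,0,-0.02],[0,0,-0.02],[0,0,-0.02],[0,0,-0.02],[0,0,-0.02],[0,0,-0.02],[0,0,-0.02]],"angular":[[0,0,0],[0,0,0],[0,0,0],[0,0,0],[0,0,0],[0,0,0],[0,0,0],[0,0,0],[0,0,0],[0,0,0]],"hand":[0.88,0.88,0.88,0.88,0.88,0.88,0.88,0.88,0.88,0.88]}' >/dev/null; python3 u.py
python3 - <<'E'
from workcell import r
import cv2,numpy as np
a=r.get_image("scene")["frame"][180:330,220:420]; b=r.get_image("wrist")["frame"]
a=cv2.resize(a,(400,300)); b=cv2.resize(b,(400,300))
cv2.imwrite("pics/s4.png",np.hstack([a,b])[:,:,::-1])
E
```

```text
t 10.4 unit x 83.0 y 68.5 z 161.6 mm zyaw 80.36 ydown [ 0.001  0.    -1.   ] F [-0.3  0.2  0.3] w 0.0100
t 11.4 unit x 6.1 y 69.5 z 159.3 mm zyaw 80.38 ydown [-0.  0. -1.] F [-0.9 -0.5 -0.7] w 0.0105
```

View pics/s4.png

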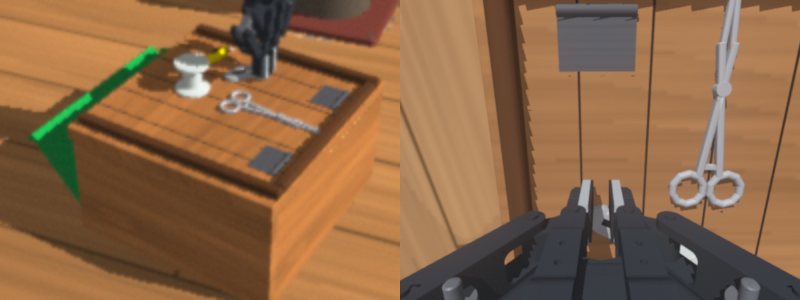

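The silver spoon is sliding ahead of the fingers, with the yellow plug just beyond it and the spool well clear. I'll continue over the edge.

```bash

python3 -m inch '{"xyz":[[0,0,-0.02],[0,0,-0.02],[0,0,-0.02],[0,0,-0.02],[0,0,-0.02],[0,0,-0.02],[0,0,-0.02],[0,0,-0.02],[0,0,-0.02],[0,0,-0.02]],"angular":[[0,0,0],[0,0,0],[0,0,0],[0,0,0],[0,0,0],[0,0,0],[0,0,0],[0,0,0],[0,0,0],[0,0,0]],"hand":[0.88,0.88,0.88,0.88,0.88,0.88,0.88,0.88,0.88,0.88]}' >/dev/null; python3 u.py
python3 -m inch '{"xyz":[[0,0,-0.02],[0,0,-0.02],[0,0,-0.02],[0,0,-0.02],[0,0,-0.02],[0,0,-0.02],[0,0,-0.02],[0,0,-0.02],[0,0,-0.02],[0,0,-0.003]],"angular":[[0,0,0],[0,0,0],[0,0,0],[0,0,0],[0,0,0],[0,0,0],[0,0,0],[0,0,0],[0,0,0],[0,0,0]],"hand":[0.88,0.88,0.88,0.88,0.88,0.88,0.88,0.88,0.88,0.88]}' >/dev/null; python3 u.py
python3 -m inch '{"xyz":[[0,0,0],[0,0,0],[0,-0.1,0],[0,-0.1,0],[0,-0.1,0],[0,0,0]],"angular":[[0,0,0],[0,0,0],[0,0,0],[0,0,0],[0,0,0],[0,0,0]],"hand":[1,1,1,1,1,1]}' >/dev/null; python3 u.py
python3 - <<'E'
from workcell import r
import cv2,numpy as np
a=r.get_image("scene")["frame"][180:330,220:420]; b=r.get_image("wrist")["frame"]
a=cv2.resize(a,(400,300)); b=cv2.resize(b,(400,300))
cv2.imwrite("pics/s5.png",np.hstack([a,b])[:,:,::-1])
E
```

```text
t 12.6 unit x -73.9 y 69.8 z 159.3 mm zyaw 80.37 ydown [-0.  0. -1.] F [-0.1 -0.  -0.2] w 0.0099
t 13.6 unit x -147.7 y 70.1 z 159.3 mm zyaw 80.29 ydown [-0. -0. -1.] F [1.  0.  0.8] w 0.0100
t 14.2 unit x -145.6 y 67.7 z 284.7 mm zyaw 80.43 ydown [ 0.008 -0.002 -1.   ] F [ 0.5  0.4 -1.1] w -0.0000
```

View pics/s5.png

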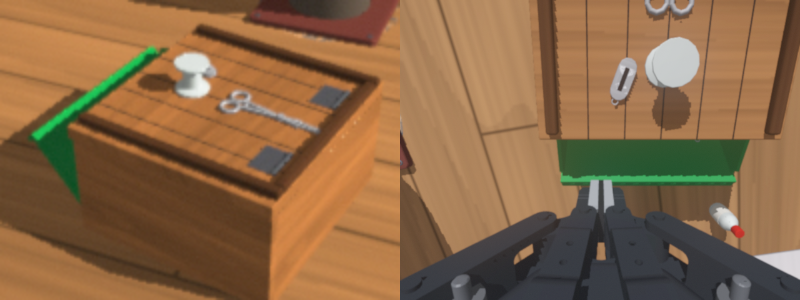

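The yellow plug dropped in, but the silver spoon slid off the inner side and now lies beside the spool. I'll locate it and check whether the spool has shifted.

```bash
python3 - <<'E'
from h import *; from workcell import r
d=r.get_image("wrist"); np.savez("w5.npz",**d)
cv2.imwrite("pics/w5.png",cv2.resize(d["frame"][0:300,200:640],(800,545))[:,:,::-1])
t=np.radians(80.6); X=np.array([np.cos(t),np.sin(t)]);Y=np.array([-X[1],X[0]]);c=np.array([.5745,.0345])
def u(px,z): q=ray(d,px,z)[0,:2]-c; return (q@X*1e3).round(1),(q@Y*1e3).round(1)
for n,px,z in(("sil c",(357,128),.16),("sil front",(346,160),.16),("sil back",(367,95),.16),("edge",(340,222),.156),("spool bot left",(394,110),.157),("spool top c",(440,100),.196)): print(n,u(px,z))
E
```

```text
sil c (np.float64(-69.5), np.float64(43.7))
sil front (np.float64(-90.7), np.float64(50.9))
sil back (np.float64(-48.6), np.float64(37.6))
edge (np.float64(-135.5), np.float64(54.4))
spool bot left (np.float64(-57.9), np.float64(18.6))
spool top c (np.float64(-55.3), np.float64(-0.1))
```

View pics/w5.png

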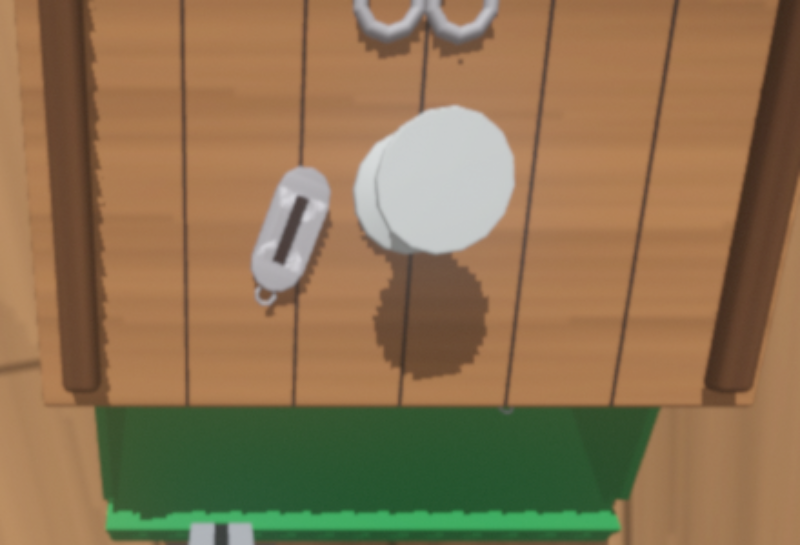

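The silver spoon is centred at unit (−69.5, 43.7), turned about 17°, with a gap of about 10 mm to the spool, which has not moved. I'll place the shut fingertips behind its back end, turned 20° so the push moves it away from the spool.

```bash

python3 -m inch '{"xyz":[[0.0203,0,0.0715],[0.0203,0,0.0715],[0.0203,0,0.0715],[0.0203,0,0.0715],[0,0,0],[0,0,0],[0,0,0],[0,0,0],[0,0,0],[0,0,0]],"angular":[[0,0,0],[0,0,0],[0,0,0],[0,0,0],[0,0.222,0],[0,0.222,0],[0,0.222,0],[0,0,0],[0,0,0],[0,0,0]],"hand":[1,1,1,1,1,1,1,1,1,1]}' >/dev/null;  python3 u.py
python3 - <<'E'
from h import *; from workcell import r
d=r.get_image("wrist")
t=np.radians(80.6); X=np.array([np.cos(t),np.sin(t)]);Y=np.array([-X[1],X[0]]);c=np.array([.5745,.0345])
for x,y in((-69.5,43.7),(-48,37),(-57,-2)): print(x,y,proj(d,np.r_[c+X*x/1e3+Y*y/1e3,.16]).round())
E
```

```text
t 15.3 unit x -32.1 y 37.4 z 278.7 mm zyaw 60.56 ydown [-0.001  0.    -1.   ] F [-0.3 -0.5  0.4] w 0.0003
-69.5 43.7 [[329. 286.]]
-48 37 [[328. 257.]]
-57 -2 [[382. 251.]]
```

```bash

python3 -m inch '{"xyz":[[0,0.07,0],[0,0.09,0],[0,0.07,0],[0,0.04,0],[0,0.02,0],[0,0.005,0],[0,0,0],[0,0,0]],"angular":[[0,0,0],[0,0,0],[0,0,0],[0,0,0],[0,0,0],[0,0,0],[0,0,0],[0,0,0]],"hand":[1,1,1,1,1,1,1,1]}' >/dev/null;  python3 u.py
```

```text
t 16.1 unit x -31.9 y 36.5 z 162.4 mm zyaw 60.41 ydown [ 0.002 -0.    -1.   ] F [ 0.6 -0.5 -0.7] w -0.0002
```

```bash

python3 -m inch '{"xyz":[[0,0.0085,0],[0,0,-0.0125],[0,0,-0.0125],[0,0,-0.0125],[0,0,-0.0125],[0,0,-0.0125],[0,0,-0.0125],[0,0,-0.0125],[0,0,-0.0125],[0,0,0]],"angular":[[0,0,0],[0,0,0],[0,0,0],[0,0,0],[0,0,0],[0,0,0],[0,0,0],[0,0,0],[0,0,0],[0,0,0]],"hand":[1,1,1,1,1,1,1,1,1,1]}' >/dev/null;  python3 u.py
python3 -m inch '{"xyz":[[0,0,0.0125],[0,-0.05,0.0125],[0,-0.1,0.0],[0,-0.1,0.05],[0,-0.05,0.1],[0,0,0.1],[0,0,0]],"angular":[[0,0,0],[0,0,0],[0,0,0],[0,0,0],[0,0,0],[0,0,0],[0,0,0]],"hand":[1,1,1,1,1,1,1]}' >/dev/null;  python3 u.py
python3 - <<'E'
from workcell import r
import cv2,numpy as np
a=r.get_image("scene");np.savez("sc6.npz",**a); a=a["frame"][180:300,230:390]; d=r.get_image("wrist"); np.savez("w6.npz",**d); b=d["frame"]
cv2.imwrite("pics/s6.png",np.hstack([cv2.resize(a,(400,300)),cv2.resize(b,(400,300))])[:,:,::-1])
E
```

```text
t 17.1 unit x -70.5 y 51.2 z 157.9 mm zyaw 60.35 ydown [-0. -0. -1.] F [ 1.  -0.1  0.6] w -0.0001
t 17.9 unit x 40.2 y 12.8 z 278.6 mm zyaw 60.79 ydown [ 0.002  0.004 -1.   ] F [-0.5  0.9 -0.4] w -0.0004
```

View pics/s6.png

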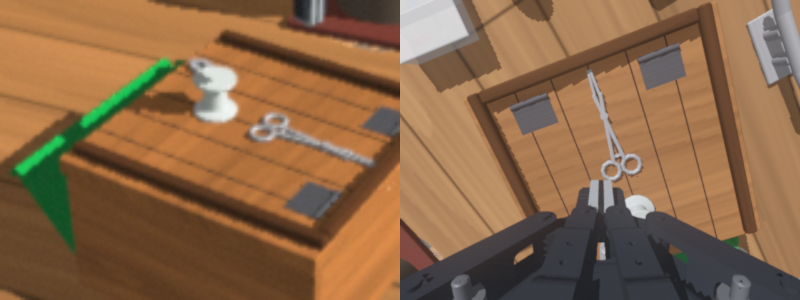

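The silver spoon has moved forward and sits just past the spool (scene about (309,205)), but it is partly hidden. I'll move the tool forward to look down on it from the front.

```bash

python3 -m inch '{"xyz":[[0.0058,0,-0.0964],[0.0058,0,-0.0964],[0.0058,0,-0.0964],[0.0058,0,-0.0964],[0.0058,0,-0.0964],[0,0,0],[0,0,0],[0,0,0]],"angular":[[0,0,0],[0,0,0],[0,0,0],[0,0,0],[0,0,0],[0,0,0],[0,0,0],[0,0,0]],"hand":[1,1,1,1,1,1,1,1]}' >/dev/null;  python3 u.py
python3 - <<'E'
from h import *; from workcell import r
d=r.get_image("wrist"); np.savez("w7.npz",**d); f=d["frame"]
cv2.imwrite("pics/w7.png",f[:,:,::-1])
t=np.radians(80.6); X=np.array([np.cos(t),np.sin(t)]);Y=np.array([-X[1],X[0]]);c=np.array([.5745,.0345])
hsv=cv2.cvtColor(f,cv2.COLOR_RGB2HSV); m=cv2.inRange(hsv,(0,0,110),(180,45,255)); m[300:]=0
k,l,s,cc=cv2.connectedComponentsWithStats(m)
for i in range(1,k):
    if s[i,4]>150:
        q=ray(d,cc[i],.16)[0,:2]-c; (a,wh,an)=cv2.minAreaRect(np.argwhere(l==i)[:,::-1].astype(np.float32))
        print(s[i],cc[i].round(),(q@X*1e3).round(1),(q@Y*1e3).round(1),wh,an)
E
```

```text
t 18.8 unit x -150.7 y 68.7 z 278.0 mm zyaw 60.42 ydown [ 0.  0. -1.] F [ 0.3 -0.4  0.6] w 0.0002
[ 339   11   82   93 5889] [379.  57.] -50.8 -8.7 (78.10824584960938, 94.86832427978516) 18.43494987487793
[ 301  138   31   75 1606] [316. 172.] -104.9 54.8 (74.1713638305664, 29.313234329223633) 87.87889862060547
[ 544  253   57   41 1429] [570. 272.] -240.2 -98.0 (56.080039978027344, 30.698246002197266) 30.963754653930664
[303 287  16  13 160] [311. 294.] -188.9 90.3 (13.930521011352539, 12.537469863891602) 5.7105937004089355
[325 288  15  12 174] [332. 294.] -194.5 75.4 (11.0, 14.0) 90.0
```

View pics/w7.png

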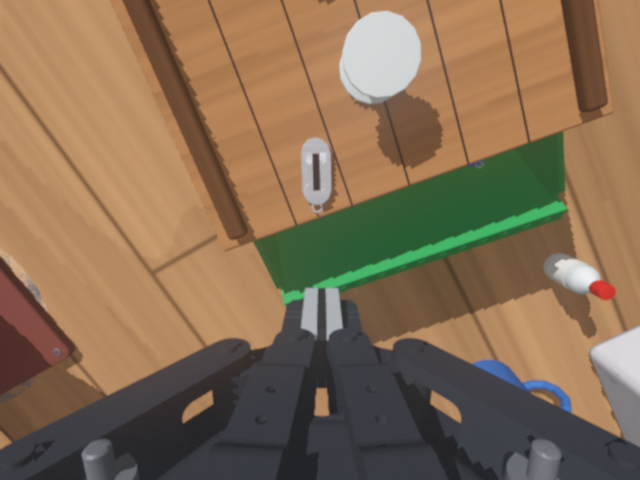

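The spoon is at about (−105, 55), aligned within 2° of the tool. A bit of blue shows at the front edge, at pixel (478,163). Before pushing on, I'll work out which part of the bin interior these views cover.

```bash
python3 - <<'E'
from h import *; from workcell import r
t=np.radians(80.6); X=np.array([np.cos(t),np.sin(t)]);Y=np.array([-X[1],X[0]]);c=np.array([.5745,.0345])
W=lambda x,y,z: np.r_[c+X*x/1e3+Y*y/1e3,z/1e3]
d=np.load("w7.npz"); q=d["T"][:3,3]; e=q[:2]-c; print("cam unit",e@X*1e3,e@Y*1e3,q[2]*1e3)
for th in(.6,.65,.7,.75):
    s,k=np.sin(th),np.cos(th); B=lambda a,h,y:W(-138+a*k-h*s,y,12+a*s+h*k)
    print(th,"lip",proj(d,B(-11,118,0)).round(),"lipend",proj(d,B(-11,122,131)).round(),proj(d,B(-11,122,-131)).round(),"frontbot",proj(d,B(5,5,-80)).round(),"backtop",proj(d,B(80,74,-80)).round(),"floor mid",proj(d,B(40,5,-80)).round())
print("edge at -82",proj(d,W(-140,-82,156)).round())
f=d["frame"]; print(f[163,478],f[160,490],f[190,480])
cv2.imwrite("pics/bin7.png",cv2.convertScaleAbs(cv2.resize(f[120:310,240:590],(800,434),interpolation=cv2.INTER_CUBIC),alpha=2.2)[:,:,::-1])
E
```

```text
cam unit -85.77100303597362 44.22429335010718 420.3307361791645
0.6 lip [[416. 260.]] lipend [[282. 310.]] [[563. 214.]] frontbot [[449. 144.]] backtop [[484. 117.]] floor mid [[448. 116.]]
0.65 lip [[416. 263.]] lipend [[284. 312.]] [[561. 218.]] frontbot [[449. 145.]] backtop [[486. 124.]] floor mid [[449. 117.]]
0.7 lip [[416. 266.]] lipend [[286. 314.]] [[559. 221.]] frontbot [[449. 145.]] backtop [[488. 131.]] floor mid [[449. 119.]]
0.75 lip [[416. 268.]] lipend [[288. 316.]] [[557. 224.]] frontbot [[449. 145.]] backtop [[490. 138.]] floor mid [[450. 120.]]
edge at -82 [[518. 150.]]
[ 56  72 105] [55 91 51] [45 91 49]
```

This camera only sees the front wall of the bin. The lures should lie in the V near the hinge, hidden under the edge, which fits the blue eye peeking out. Spoon measurement agrees with the last finger contact to 0.4 mm. I'll go behind it again along the same line.

```bash

python3 -m inch '{"xyz":[[-0.005,0,0.073],[-0.005,0,0.073],[-0.005,0,0.073],[0,0,0],[0,0,0],[0,0,0]],"angular":[[0,0,0],[0,0,0],[0,0,0],[0,0,0],[0,0,0],[0,0,0]],"hand":[1,1,1,1,1,1]}' >/dev/null;  python3 u.py
```

```text
t 19.4 unit x -67.5 y 44.2 z 277.7 mm zyaw 60.40 ydown [-0.001 -0.    -1.   ] F [ 0.1 -0.6  0. ] w -0.0001
```

```bash

python3 -m inch '{"xyz":[[0,0.07,0],[0,0.09,0],[0,0.07,0],[0,0.04,0],[0,0.02,0],[0,0.005,0],[0,0.003,0],[0,0,0],[0,0,0]],"angular":[[0,0,0],[0,0,0],[0,0,0],[0,0,0],[0,0,0],[0,0,0],[0,0,0],[0,0,0],[0,0,0]],"hand":[1,1,1,1,1,1,1,1,1]}' >/dev/null;  python3 u.py
python3 -m inch '{"xyz":[[0,0,-0.015],[0,0,-0.015],[0,0,-0.015],[0,0,-0.015],[0,0,-0.015],[0,0,-0.015],[0,0,-0.015],[0,0,-0.015],[0,0,-0.015],[0,0,-0.015]],"angular":[[0,0,0],[0,0,0],[0,0,0],[0,0,0],[0,0,0],[0,0,0],[0,0,0],[0,0,0],[0,0,0],[0,0,0]],"hand":[1,1,1,1,1,1,1,1,1,1]}' >/dev/null;  python3 u.py
python3 -m inch '{"xyz":[[0,0,-0.015],[0,0,-0.015],[0,0,-0.015],[0,0,-0.01],[0,0,0],[0,0,0]],"angular":[[0,0,0],[0,0,0],[0,0,0],[0,0,0],[0,0,0],[0,0,0]],"hand":[1,1,1,1,1,1]}' >/dev/null;  python3 u.py
```

```text
t 20.3 unit x -67.1 y 43.6 z 159.6 mm zyaw 60.39 ydown [ 0.001 -0.    -1.   ] F [ 1.  -0.2  0.2] w -0.0000
t 21.3 unit x -123.9 y 65.0 z 158.7 mm zyaw 60.40 ydown [-0. -0. -1.] F [0.7 0.2 0.1] w 0.0002
t 21.9 unit x -144.0 y 72.3 z 158.8 mm zyaw 60.39 ydown [ 0.  0. -1.] F [-0.4 -1.1 -0.4] w -0.0003
```

```bash

python3 -m inch '{"xyz":[[0,-0.1,0],[0,-0.1,0],[0,-0.125,0],[0.0735,0,-0.0704],[0.0735,0,-0.0704],[0.0735,0,-0.0704],[0.0735,0,-0.0704],[0,0,0],[0,0,0],[0,0,0]],"angular":[[0,0,0],[0,0,0],[0,0,0],[0,-0.167,0],[0,-0.167,0],[0,-0.167,0],[0,-0.167,0],[0,0,0],[0,0,0],[0,0,0]],"hand":[1,1,1,1,1,1,1,1,1,1]}' >/dev/null;  python3 u.py
python3 - <<'E'
from h import *; from workcell import r
d=r.get_image("wrist"); np.savez("w8.npz",**d); f=d["frame"]; s=r.get_image("top"); np.savez("t8.npz",**s)
g=cv2.convertScaleAbs(f[:330],alpha=1.6)
a=cv2.resize(g,(800,412)); b=cv2.resize(s["frame"][130:310,210:425],(215,180))
a=np.vstack([a,np.zeros((180,800,3),np.uint8)]); a[412:,:215]=b
cv2.imwrite("pics/w8.png",a[:,:,::-1])
E
```

```text
t 22.9 unit x -277.6 y -17.1 z 288.8 mm zyaw 80.51 ydown [ 0.     0.001 -1.   ] F [-0.4  0.6  0.1] w 0.0000
```

View pics/w8.png

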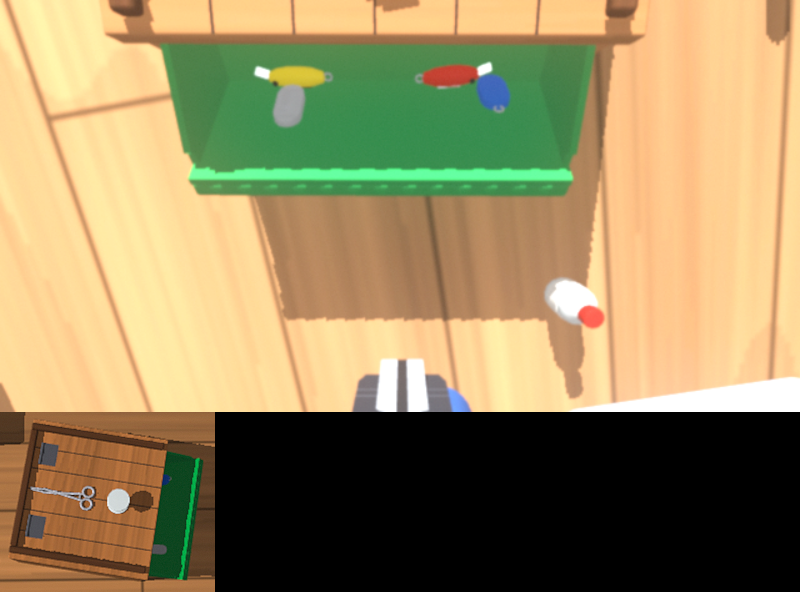

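All four lures are in the bin: yellow at (300,77), silver at (289,105), red at (450,76) and blue at (493,93). The top is clear apart from the spool and forceps, which are in place. Now I'll lower in front of the lip with the fingers shut.

```bash

python3 -m inch '{"xyz":[[-0.021,0,0.025],[-0.021,0.05,0.025],[0,0.1,0],[0,0.1,0],[0,0.1,0],[0,0.1,0],[0,0.04,0],[0,0.015,0],[0,0,0],[0,0,0]],"angular":[[0,0,0],[0,0,0],[0,0,0],[0,0,0],[0,0,0],[0,0,0],[0,0,0],[0,0,0],[0,0,0],[0,0,0]],"hand":[1,1,1,1,1,1,1,1,1,1]}' >/dev/null;  python3 u.py
```

```text
t 24.0 unit x -259.0 y -1.7 z 88.8 mm zyaw 80.44 ydown [ 0.003 -0.001 -1.   ] F [0.6 0.4 0.7] w 0.0001
```

```bash

python3 -m inch '{"xyz":[[0,0.005,0.0125],[0,0,0.0125],[0,0,0.0125],[0,0,0.0125],[0,0,0.0125],[0,0,0.0125],[0,0,0.0125],[0,-0.0055,0.0125],[0,-0.0055,0.0125],[0,-0.0055,0.0125]],"angular":[[0,0,0],[0,0,0],[0,0,0],[0,0,0],[0,0,0],[0,0,0],[0,0,0],[0,0,0],[0,0,0],[0,0,0]],"hand":[1,1,1,1,1,1,1,1,1,1]}' >/dev/null;  python3 u.py
python3 -m inch '{"xyz":[[0,-0.0055,0.0125],[0,-0.0055,0.0125],[0,-0.0055,0.0125],[0,-0.0055,0.0125],[0,-0.0055,0.0125],[0,-0.0055,0.0125]],"angular":[[0,0,0],[0,0,0],[0,0,0],[0,0,0],[0,0,0],[0,0,0]],"hand":[1,1,1,1,1,1]}' >/dev/null;  python3 u.py
```

```text
t 25.0 unit x -208.8 y -0.7 z 91.6 mm zyaw 80.43 ydown [ 0. -0. -1.] F [ 0.3 -1.9  2. ] w -0.0002
t 25.6 unit x -178.3 y -0.4 z 104.5 mm zyaw 80.45 ydown [-0.001  0.    -1.   ] F [ 0.7 -0.2 -1.2] w 0.0001
```

```bash

python3 -m inch '{"xyz":[[0,-0.0055,0.0125],[0,-0.0055,0.0125],[0,-0.0055,0.01],[0,0,0]],"angular":[[0,0,0],[0,0,0],[0,0,0],[0,0,0]],"hand":[1,1,1,1]}' >/dev/null;  python3 u.py
python3 -m inch '{"xyz":[[0,-0.0055,0.0075],[0,0,0]],"angular":[[0,0,0],[0,0,0]],"hand":[1,1]}' >/dev/null;  python3 u.py
python3 -m inch '{"xyz":[[0,0,0.005],[0,0,0]],"angular":[[0,0,0],[0,0,0]],"hand":[1,1]}' >/dev/null;  python3 u.py
```

```text
t 26.0 unit x -164.1 y -0.9 z 111.6 mm zyaw 80.49 ydown [ 0.001  0.    -1.   ] F [ 0.3 -0.   0.9] w 0.0003
t 26.2 unit x -161.7 y -0.8 z 113.6 mm zyaw 80.45 ydown [ 0.  0. -1.] F [ 0.2 -0.2  0.4] w -0.0002
t 26.4 unit x -159.9 y -0.8 z 113.3 mm zyaw 80.44 ydown [ 0.  0. -1.] F [-0.3 -0.1 -0.7] w -0.0003
```

No contact force so far. I have no pictures left to view, so I'll measure the green bin numerically from the cameras.

```bash
cat > g.py <<'E'
from h import *; from workcell import r
t=np.radians(80.6); X=np.array([np.cos(t),np.sin(t)]);Y=np.array([-X[1],X[0]]);c=np.array([.5745,.0345])
W=lambda x,y,z: np.r_[c+X*x/1e3+Y*y/1e3,z/1e3]
for n in("top","scene"):
    d=r.get_image(n); h=cv2.cvtColor(d["frame"],cv2.COLOR_RGB2HSV); m=cv2.inRange(h,(60,150,100),(85,255,255)); m2=cv2.inRange(h,(60,150,20),(85,255,255))
    for M in(m,m2):
        M[:120]=0;M[320:]=0;M[:,:210]=0;M[:,430:]=0
        ys,xs=np.nonzero(M); print(n,len(xs), (xs.min(),xs.max(),ys.min(),ys.max()) if len(xs) else "")
    ys,xs=np.nonzero(m)
    if len(xs):
        for z in (.13,.1):
            q=ray(d,np.c_[xs,ys],z)[:,:2]-c; u=q@X*1e3; v=q@Y*1e3; print(" z",z,"x pct",np.percentile(u,[0,5,50,95,100]).round(),"y",v.min().round(),v.max().round())
    for th in(0,.1,.3,.6):
        s,k=np.sin(th),np.cos(th); B=lambda a,hh,y:W(-138+a*k-hh*s,y,12+a*s+hh*k)
        print(" th",th,*[proj(d,B(-11,122,y)).round()[0] for y in(131,0,-131)])
E
python3 g.py
```

```text
top 0 
top 192 (np.int64(359), np.int64(370), np.int64(234), np.int64(291))
 th 0 [362. 294.] [372. 231.] [380. 169.]
 th 0.1 [368. 295.] [377. 232.] [386. 171.]
 th 0.3 [379. 297.] [388. 234.] [396. 173.]
 th 0.6 [393. 299.] [402. 237.] [410. 177.]
scene 0 
scene 0 
 th 0 [314. 199.] [286. 220.] [254. 245.]
 th 0.1 [310. 198.] [283. 219.] [251. 244.]
 th 0.3 [303. 198.] [276. 219.] [244. 243.]
 th 0.6 [295. 201.] [267. 222.] [235. 246.]
```

```bash

python3 -m inch '{"xyz":[[0,0,0.005],[0,0,0]],"angular":[[0,0,0],[0,0,0]],"hand":[1,1]}' >/dev/null;  python3 u.py
python3 -m inch '{"xyz":[[0,0,0.005],[0,0,0]],"angular":[[0,0,0],[0,0,0]],"hand":[1,1]}' >/dev/null;  python3 u.py
python3 -m inch '{"xyz":[[0,0,0.005],[0,0,0]],"angular":[[0,0,0],[0,0,0]],"hand":[1,1]}' >/dev/null;  python3 u.py
```

```text
t 26.7 unit x -158.0 y -0.7 z 113.3 mm zyaw 80.44 ydown [-0. -0. -1.] F [-0.5 -0.6 -0.4] w 0.0002
t 26.9 unit x -158.0 y -0.7 z 113.3 mm zyaw 80.35 ydown [-0.001 -0.002 -1.   ] F [-0.9 -6.3  0.6] w -0.0002
t 27.1 unit x -157.9 y -0.6 z 113.3 mm zyaw 80.26 ydown [-0.001 -0.004 -1.   ] F [ -2.  -11.7   1.5] w -0.0002
```

This is a firm stop: force rises to 12 N with no motion, and the finger face is at x ≈ −147 to −149, where the shut lip should be. I'll back off, rise and check from the cameras.

```bash

python3 -m inch '{"xyz":[[0,0,-0.02],[0,0,-0.05],[0,0,-0.1],[0,-0.05,-0.1],[0,-0.1,-0.05],[0,-0.1,0],[0,-0.1,0],[0,-0.1,0],[0,0,0],[0,0,0]],"angular":[[0,0,0],[0,0,0],[0,0,0],[0,0,0],[0,0,0],[0,0,0],[0,0,0],[0,0,0],[0,0,0],[0,0,0]],"hand":[1,1,1,1,1,1,1,1,1,1]}' >/dev/null;  python3 u.py; python3 g.py
python3 - <<'E'
from h import *; from workcell import r
a=np.load("top0.npz"); d=r.get_image("top"); A=a["frame"]; B=d["frame"]
def blob(f,lo,hi,box):
    h=cv2.cvtColor(f,cv2.COLOR_RGB2HSV); x0,x1,y0,y1=box; m=cv2.inRange(h[y0:y1,x0:x1],lo,hi); M=cv2.moments(m,True); return int(M["m00"]),round(M["m10"]/max(M["m00"],1)+x0,1),round(M["m01"]/max(M["m00"],1)+y0,1)
for n,lo,hi,box in(("spool",(0,0,120),(180,50,255),(314,343,204,235)),("forceps",(0,0,120),(180,50,255),(238,307,200,232)),("case",(0,0,120),(180,60,255),(80,190,260,335)),("reel",(0,0,0),(180,255,45),(105,165,200,250)),("oil",(0,0,140),(180,60,255),(435,470,160,190)),("mug",(100,140,60),(125,255,255),(478,540,198,260))):
    print(n,blob(A,lo,hi,box),blob(B,lo,hi,box))
w=r.get_image("wrist")["frame"]; h=cv2.cvtColor(w,cv2.COLOR_RGB2HSV); m=cv2.inRange(h,(60,120,20),(85,255,255)); ys,xs=np.nonzero(m); print("wrist green",len(xs),xs.min(),xs.max(),ys.min(),ys.max())
E
```

```text
t 28.1 unit x -281.8 y -0.9 z 294.1 mm zyaw 80.46 ydown [ 0.002 -0.    -1.   ] F [-0.7  0.4 -0.1] w 0.0002
top 0 
top 311 (np.int64(359), np.int64(379), np.int64(168), np.int64(290))
 th 0 [362. 294.] [372. 231.] [380. 169.]
 th 0.1 [368. 295.] [377. 232.] [386. 171.]
 th 0.3 [379. 297.] [388. 234.] [396. 173.]
 th 0.6 [393. 299.] [402. 237.] [410. 177.]
scene 0 
scene 0 
 th 0 [314. 199.] [286. 220.] [254. 245.]
 th 0.1 [310. 198.] [283. 219.] [251. 244.]
 th 0.3 [303. 198.] [276. 219.] [244. 243.]
 th 0.6 [295. 201.] [267. 222.] [235. 246.]
spool (451, 327.8, 218.8) (453, 327.8, 218.8)
forceps (350, 278.7, 212.6) (365, 279.1, 212.7)
case (4956, 134.7, 298.6) (4971, 134.7, 298.5)
reel (524, 141.8, 226.1) (511, 141.6, 226.3)
oil (128, 449.3, 175.6) (146, 449.1, 176.2)
mug (1542, 508.4, 232.8) (0, 478.0, 198.0)Traceback (most recent call last):
  File "<stdin>", line 7, in <module>
    return umr_minimum(a, axis, None, out, keepdims, initial, where)
ValueError: zero-size array to reduction operation minimum which has no identity
```

The lip's far end at (379,168) matches tilt 0, predicted at (380,169). The spool, forceps, case, reel and oil bottle are unmoved. The arm hides the mug from above, so I'll check it in the scene view, check for stray lures, and hand in.

```bash
python3 - <<'E'
from h import *; from workcell import r
A=np.load("scene0.npz")["frame"]; B=r.get_image("scene")["frame"]
for f in(A,B):
    h=cv2.cvtColor(f,cv2.COLOR_RGB2HSV); m=cv2.inRange(h[195:255,165:222],(100,140,60),(125,255,255)); M=cv2.moments(m,True); print("mug",M["m00"],M["m10"]/max(1,M["m00"]),M["m01"]/max(1,M["m00"]))
    print("yellow/blue/red px on unit",[cv2.countNonZero(cv2.inRange(h[190:280,225:410],lo,hi)) for lo,hi in(((22,180,150),(32,255,255)),((105,140,80),(125,255,255)),((0,200,120),(5,255,255)))])
r.finish_job()
E
```

```text
mug 1010.0 28.986138613861385 29.842574257425742
yellow/blue/red px on unit [51, 64, 28]
mug 1010.0 28.97029702970297 29.87029702970297
yellow/blue/red px on unit [0, 0, 0]
the job is handed in; nothing more can be done
```

All four lures are in the green bin, the bin is shut, and I handed the job in at about 28 s on the robot's clock. No verdict is reported.

- **Sweeping:** Red and blue went over the edge in one sweep. On the second sweep the yellow plug dropped in, but the silver spoon slid off sideways and stopped beside the spool. I measured it again and pushed it over the edge in two angled pushes. No lure was gripped.
- **Lures:** A wrist picture taken before shutting showed all four lying in the bin. I did not see inside it after it was shut. The last scene picture showed no red, yellow or blue left on or around the unit.
- **Bin:** I pushed the lip until it met a firm stop at 12 N. The lip's far end then matched the predicted position for tilt 0 to within about 1 pixel.
- **Everything else:** The spool, forceps, case, reel and oil bottle were within 1 pixel (about 2 mm) of where they started. The arm hid the mug from above, but it had not moved in the scene view. The fingers were clear of everything.
- **Checks that failed or disagreed:** My final wrist-camera check for green found none and stopped with an error, so it says nothing about the bin. The force reading stayed near zero for most of the closing push, so I relied on the stop and the overhead camera instead.

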